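# Present the sample tube to the barcode reader

## Robot

A 6-joint arm with a two-finger parallel gripper is mounted at the origin on the work surface. World frame = base frame: x ahead of the robot, y to its left, z up, the work surface at z = 0. Lengths are in m, angles in rad, forces in N, time in s.
With the tool pointing down it reaches from about 0.3 to 0.875 m from the base axis. Payload 6.4 kg.
Tool frame: the origin (TCP) lies midway between the tips of the shut fingers; the grasp point (between the pads) lies 19 mm behind it; z points along the fingers, y is the line along which they close (so a half turn about z gives the same grasp; the last joint's range is limited). The gripper opens to 85 mm and grips with 20 to 120 N. Pads are 22 mm wide; open, the fingers measure 114 mm over their backs; the gripper's body (76 mm by 85 mm) begins 54 mm behind the grasp point. The pads swing forward as they close: fully open they stand 13 mm farther back than shut.
Start: joints at [0.922, 0.181, 1.607, -0, 1.354, -0.206], TCP at [0.246, 0.52, 0.192] pointing down, gripper open.
Joint ranges: [-2.99, 2.99], [-0.89, 2.07], [0.3, 2.58], [-1.14, 4.28], [0, 2.63], [-3.12, 3.12]. Speed limits (rad/s): [2.57, 2.57, 3.01, 3.14, 3.14, 3.14].

## Interface

Orientations are given as a unit quaternion [w, x, y, z].
In Python, from bench import get_obs, camera, hand_in gives the robot as it stands.
- The arm moves only by the tool carry_out, never from a script. Its argument "plan" is a list that holds one entry, the list of rows, each a list of 7 numbers: the shift along the world's x, y, z in m, then the turn, a rotation vector about the world's x, y, z in rad, then the opening, from 0 (shut) to 1 (fully open). In form: [[[x, y, z, rx, ry, rz, hand], ...]]. A call has exactly 5 rows; each row is the pose to reach, as a shift and turn from the pose commanded when the call began; what a row does not reach only later rows make up. A row lasts 1/12 s, in which the tool goes at most 41.7 mm and 7.16 degrees, less where a joint would pass 70% of its speed; a pose out of reach is approached as far as the arm can. A call with a gripper value outside its range is refused whole. The fingers move at their own pace and stop on an object; the grip force is fixed at half the most. Time passes only in rows, so rows that repeat a pose let the fingers close, or fill a call up. It gives the time, the measured TCP pose, the force, the opening and the grip force at its end, in the units of the state.
- get_obs(): the state, without advancing time (a new reading comes with each control period).
- camera(name): name is "scene" or "top" or "wrist"; returns a dict with "pixels" (400x640x3 uint8, red, green, blue), "z_map" (400x640 float32, m along the optical axis (not along the pixel's ray), 0 where there is no reading), "camera_matrix" (3x3 intrinsics, pixels), "cam_to_world" (4x4, takes a point from camera to world coordinates). Camera axes: x right, y up, looking along -z (the intrinsics and any distortion apply to the point x, -y, -z); pixel columns grow to the right and rows downward; lengths in m; the calibration is good to about 2 mm. A picture is of the moment at which its call begins.
- hand_in(): hands the job in; it is judged then, once.
The state is a dict: "time_s": time; "q": joint angles; "dq": joint speeds; "joint_efforts": joint torques, N m; "eef_pos": TCP position; "eef_rot": TCP orientation; "wrist_force": force on the tool from outside, world axes, zero at the start; "torque": the same for the moment, N m; "opening": opening from 0.0 (shut) to 1.0 (fully open); "grasp_force": force on a finger pad.
Only numpy, scipy, OpenCV 4.12 (cv2) and the standard library are available. Lean on these libraries where they do the work, as an engineer would, in place of code of your own. Each camera call takes 0.05 s, during which the arm holds its last target. There are 200 camera calls.

## Task

Book in the sample: draw the tall, labelled tube straight up out of the green rack, turn it to lie level with its barcode label facing down, and hold the label centred a few centimetres above the window of the desktop barcode reader, without resting the tube on it. The program finishes while the gripper still holds the tube there, steady in the air. Leave the two shorter tubes in the rack and do not disturb the dropper bottles or the test cassette.

Things in the scene. Friction and masses are not known exactly. Their poses are not given: they have to be found in the camera images.
- sample_tube: The tube to present: white plastic, 16 mm diameter, with a ribbed blue screw cap 19 mm wide and 20 mm long; 110 mm over all, about 25 g. Origin: centre of its underside; +z runs to the cap, +x out of the middle of the label. It starts upright in a hole of the rack, lower 46 mm inside, upper 64 mm free, label facing away from the robot, within about 35 degrees of straight ahead (+x).
- label (a point): Middle of the barcode label, on the tube's surface, 60 mm along the tube from its underside, on its +x side; axes as sample_tube. The white paper label with dark cross bars is 50 mm long (from 35 to 85 mm along the tube) and wraps about a third of the way round.
- cap (a point): Middle of the blue cap, on the tube's axis, 100 mm from its underside; axes as sample_tube.
- short_tube_a: A shorter tube without a label, to be left: 16 mm diameter, 82 mm over all with the same blue cap. Origin at the centre of its underside, +z up the tube. It stands in another hole of the rack; tubes are about 80 mm or more apart.
- short_tube_b: The second shorter tube without a label, to be left; same sizes and origin as short_tube_a.
- rack: Green tube rack, fixed: 104 mm (x) by 246 mm (y), 50 mm high. Origin: centre of its underside. Tubes stand on its 4 mm floor, in two grids above it (tops at 28 and 50 mm) with 17.4 mm square holes 20 mm apart; a tube must be drawn straight up 46 mm to come clear.
- reader: Cordless desktop barcode reader, fixed to the bench: grey and black housing 120 mm (x) by 100 mm (y), 60 mm high. Origin: centre of its underside. The rack and the reader stand to the left and right of the robot's middle line, either way round.
- window (a point): Centre of the reader's upward-looking window (78 by 62 mm), level with the top of the housing, 60 mm above the bench; z points up. The reader looks straight up and reads from any direction about z.
- bottle_a: White dropper bottle, bystander: 24 mm diameter, 64 mm high with its nozzle, standing. Origin at the centre of its underside.
- bottle_b: A second, equal dropper bottle, bystander.
- cassette: White test cassette, bystander: 70 by 20 by 5 mm, lying flat. Origin at the centre of its underside, x along its length.
Things that resemble listed ones, but are neither listed nor needed, are in the scene too. What is shaped like the sample_tube but orange or red is not meant. Leave any orange look-alike of the reader alone.

How it is judged:
On the way:
1. the gripper holds the tall tube drawn fully clear above the rack (z of sample_tube in the frame of rack above 0.052 m and contact force between sample_tube and the fingers above 1 N and contact force between sample_tube and rack below 0.05 N), for 0.2 s.
At the end, for the whole second after the job is handed in: Held still in the gripper, clear of reader and rack: label middle within 25 mm sideways of the window centre and 8 to 90 mm above it, tube level within 20 degrees, label facing down within 35 degrees; both short tubes upright, within 10 mm of their start (contact force between sample_tube and the fingers above 1 N and contact force between sample_tube and reader below 0.05 N and contact force between sample_tube and rack below 0.05 N and horizontal distance between label and window below 0.025 m and z of label in the frame of window between 0.008 and 0.09 m and angle between sample_tube's own z axis and vertical between 1.221 and 1.92 rad and angle between sample_tube's own x axis and vertical above 2.53 rad and linear speed of sample_tube below 0.03 m/s and angle between each of short_tube_a, short_tube_b's own z axis and vertical below 0.15 rad and distance of each of short_tube_a, short_tube_b from where it was at the start of the episode below 0.01 m); the arm keeps its last pose, push and grip.
It fails at once if a short tube is pulled out of its hole (distance of any of short_tube_a, short_tube_b from where it was at the start of the episode above 0.02 m).
It fails at once if a dropper bottle or the cassette is disturbed (distance of any of bottle_a, bottle_b, cassette from where it was at the start of the episode above 0.02 m or angle between any of bottle_a, bottle_b's own z axis and vertical above 0.5 rad).
It also fails if it takes over 38 s, if anything falls off the work surface, if the arm or the gripper's body presses on something with over 40 N, if the wrist force passes 120 N, or if a joint passes its speed limit or range.

## Working session

There is one attempt and no reset: what is moved stays moved. The work goes in short steps, Python scripts to look and compute and a tool call to move; the robot and the scene stay as the last step left them, time stands still between calls to the robot, and variables do not carry over. Pictures are saved under pics/ and viewed, at most 10 in all, crops included, and the job is handed in when it is done.

Besides the shell and the picture viewer there is one more tool, called after "Emit:" by a JSON object that holds its "method" and its "body". carry_out: Moves the arm, as the interface text tells. Its arguments: {"type":"object","properties":{"plan":{"type":"array","items":{"type":"array","items":{"type":"array","items":{"type":"number"}}}}},"required":["plan"]}

```bash
mkdir -p pics
cat > h.py <<'E'
import numpy as np, cv2
from bench import get_obs, camera, hand_in
def save(c,n): cv2.imwrite('pics/'+n, cv2.cvtColor(c['pixels'],cv2.COLOR_RGB2BGR))
def pts(c):
    z=c['z_map']; K=c['camera_matrix']; v,u=np.mgrid[:z.shape[0],:z.shape[1]]
    P=np.stack([(u-K[0,2])/K[0,0]*z,-(v-K[1,2])/K[1,1]*z,-z],-1)
    T=c['cam_to_world']; return P@T[:3,:3].T+T[:3,3]
E
python3 - <<'E'
from h import *
for n in ('top','scene'):
    c=camera(n); save(c,n+'1.png'); np.savez(''+n+'.npz',**c); print(c['cam_to_world'][:3].round(3).tolist(),c['camera_matrix'].round(1).tolist())
print(get_obs())
E
```

```text
[[0.044, 0.977, -0.209, 0.455], [-0.999, 0.042, -0.014, -0.014], [-0.005, 0.209, 0.978, 0.888]] [[368.4, 0.0, 320.7], [0.0, 368.4, 204.1], [0.0, 0.0, 1.0]]
[[-0.417, -0.572, 0.706, 1.296], [0.909, -0.261, 0.325, 0.283], [-0.002, 0.777, 0.629, 0.666]] [[463.4, 0.0, 326.5], [0.0, 463.4, 204.2], [0.0, 0.0, 1.0]]
{'time_s': 0.1, 'q': array([ 9.21701017e-01,  1.81458735e-01,  1.60793367e+00, -1.54851305e-05,
        1.35378387e+00, -2.06262920e-01]), 'dq': array([ 7.22752944e-04, -4.00200314e-03, -4.47274718e-03,  4.70577266e-05,
        4.72370691e-04,  1.02688951e-03]), 'joint_efforts': array([ 4.86034423e-04, -4.45875120e+01, -3.52237272e+01, -3.31791416e-04,
        4.02592370e-03, -2.58945471e-05]), 'eef_pos': array([0.24600877, 0.51909094, 0.19156639]), 'eef_rot': array([-3.21533056e-04,  2.19609764e-01,  9.75587477e-01, -7.23629135e-04]), 'wrist_force': array([ 0.5689491 , -0.14002902,  0.72370968]), 'torque': array([0.02564156, 0.04099098, 0.02235597]), 'grasp_force': 0.0, 'opening': 0.9992759413727395}
```

View pics/top1.png

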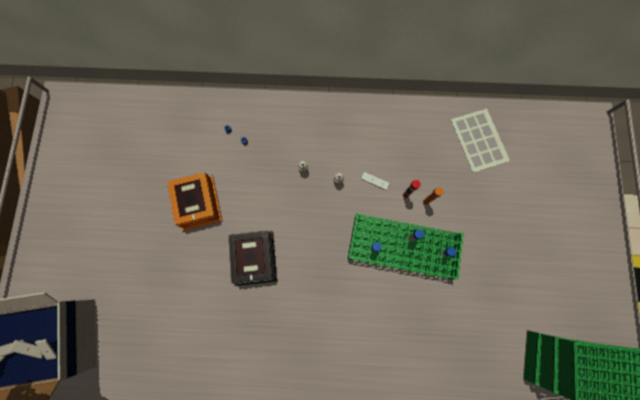

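View pics/scene1.png

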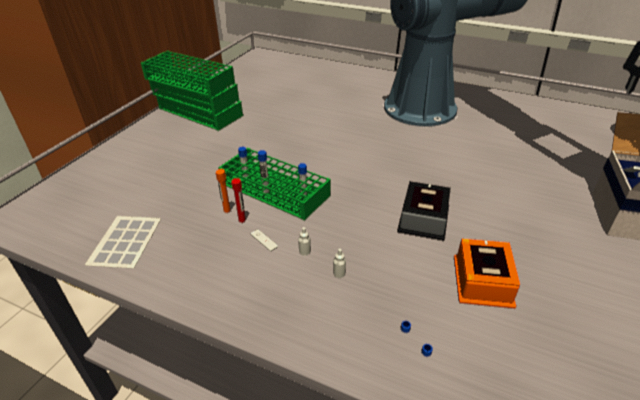

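The top view shows the rack at about (405,247) with blue caps at (376,247), (419,235) and (451,252). The reader is at (253,258), with an orange decoy at (195,200). The bottles are at (303,167) and (339,179), and the cassette is at (375,181). The scene view shows the tubes at (242,155), (262,160) and (302,170); the middle one carries dark bars.

```bash
cat > m.py <<'E'
from h import *
for n in ('top','scene'):
    c=dict(np.load(n+'.npz')); P=pts(c); hsv=cv2.cvtColor(c['pixels'],cv2.COLOR_RGB2HSV)
    H,S,V=[hsv[...,i].astype(int) for i in range(3)]
    m=((H>105)&(H<128)&(S>130)&(V>50)&(c['z_map']>0)).astype(np.uint8)
    k,l,st,ce=cv2.connectedComponentsWithStats(m)
    for i in range(1,k):
        if 8<st[i,4]<500:
            q=P[l==i]; t=q[q[:,2]>q[:,2].max()-.006]; print(n,'blue',ce[i].round(),st[i,4],'top',t.mean(0).round(3),q[:,2].max().round(3),'mid',(q.min(0)/2+q.max(0)/2).round(3))
    g=((H>45)&(H<75)&(S>100)&(abs(P[...,2]-.05)<.006)).astype(np.uint8)
    k,l,st,ce=cv2.connectedComponentsWithStats(g)
    i=1+st[1:,4].argmax(); q=P[l==i]; r=cv2.minAreaRect((q[:,:2]*1000).astype(np.float32)); print('rack',r)
    d=((abs(P[...,2]-.06)<.008)&(P[...,1]>.05)&(S<110)).astype(np.uint8)
    k,l,st,ce=cv2.connectedComponentsWithStats(d)
    for i in range(1,k):
        if st[i,4]>200: q=P[l==i]; print('reader?',ce[i].round(),cv2.minAreaRect((q[:,:2]*1000).astype(np.float32)),np.median(q[:,2]))
    for nm,uv in dict(b1=(303,167),b2=(339,179),cas=(375,181),red=(412,188),org=(434,194)).items():
        if n=='top': print(nm,P[uv[1],uv[0]].round(3))
c=dict(np.load('scene.npz'));cv2.imwrite('pics/crop.png',cv2.resize(cv2.cvtColor(c['pixels'],cv2.COLOR_RGB2BGR)[135:220,205:340],None,fx=5,fy=5,interpolation=cv2.INTER_CUBIC))
E
python3 m.py
```

```text
top blue [228. 129.] 15 top [0.827 0.243 0.014] 0.017 mid [0.827 0.243 0.012]
top blue [244. 141.] 13 top [0.795 0.197 0.015] 0.018 mid [0.796 0.198 0.013]
top blue [418. 234.] 55 top [ 0.565 -0.211  0.114] 0.117 mid [ 0.566 -0.211  0.112]
top blue [376. 247.] 50 top [ 0.537 -0.127  0.086] 0.089 mid [ 0.538 -0.126  0.085]
top blue [450. 252.] 57 top [ 0.534 -0.288  0.086] 0.089 mid [ 0.534 -0.287  0.085]
rack ((546.719970703125, -198.98394775390625), (247.86643981933594, 103.84862518310547), 81.6661376953125)
reader? [ 14. 142.] ((747.3253173828125, 734.4353637695312), (353.02545166015625, 12.949501037597656), 0.04494383558630943) 0.06369905010617133
reader? [192. 197.] ((636.7280883789062, 298.5173645019531), (70.60240173339844, 47.67991256713867), 17.37995147705078) 0.05650056802506942
reader? [250. 257.] ((505.50946044921875, 151.25018310546875), (111.42485809326172, 91.22433471679688), 8.822993278503418) 0.05905992712302727
reader? [ 78. 337.] ((320.6688537597656, 503.23370361328125), (148.72808837890625, 6.082067966461182), 11.50731086730957) 0.059858065746527245
b1 [0.723 0.044
[... 666 characters left out ...]
 mid [0.832 0.248 0.008]
rack ((548.85205078125, -197.86851501464844), (250.88455200195312, 107.42359924316406), 81.6063003540039)
reader? [559.  34.] ((-688.1099243164062, 331.6927795410156), (67.82366943359375, 561.7450561523438), 0.31050556898117065) 0.061640386517135215
reader? [548.  80.] ((-226.6570587158203, 320.11016845703125), (24.50585174560547, 539.6807861328125), 0.21875585615634918) 0.059331778978991
reader? [618. 201.] ((320.111572265625, 522.009033203125), (154.16246032714844, 41.946083068847656), 13.079063415527344) 0.05971769902931967
reader? [427. 201.] ((508.02752685546875, 153.59231567382812), (111.57823944091797, 90.13068389892578), 8.930521011352539) 0.05735392807498374
```

View pics/crop.png

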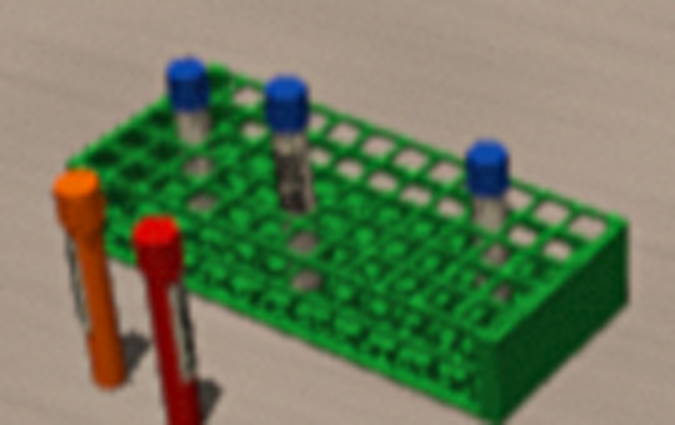

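The crop shows the tall tube in the middle, with the barcode filling most of its camera-facing side. Next I measure the label's azimuth and the reader window.

Run:
```python
from h import *
c=dict(np.load('scene.npz')); im=cv2.cvtColor(c['pixels'],cv2.COLOR_RGB2BGR)
P=pts(c); print('px',P[165:178:4,256:274,2].round(3)); 
for v in range(163,179): print(v,im[v,255:275].sum(1)//3, )
t=dict(np.load('top.npz')); it=cv2.cvtColor(t['pixels'],cv2.COLOR_RGB2BGR)
a=cv2.resize(im[140:185,240:290],None,fx=10,fy=10,interpolation=cv2.INTER_NEAREST)[:450]
b=cv2.resize(it[225:295,222:285],None,fx=6,fy=6,interpolation=cv2.INTER_NEAREST)[:450]
o=np.zeros((450,a.shape[1]+b.shape[1],3),np.uint8);o[:a.shape[0],:a.shape[1]]=a;o[:b.shape[0],a.shape[1]:]=b
cv2.imwrite('pics/z.png',cv2.convertScaleAbs(o,alpha=1.6))
```

```text
px [[ 0.025  0.042  0.045  0.046  0.08   0.082  0.082  0.083  0.083  0.08
   0.078 -0.002 -0.005  0.021  0.021  0.026  0.044  0.049]
 [ 0.048  0.046  0.047  0.047  0.071  0.073  0.071  0.072  0.071  0.071
   0.067  0.043  0.05   0.046  0.047  0.046  0.047 -0.002]
 [ 0.002  0.002  0.001  0.02   0.022  0.061  0.059  0.062  0.062  0.059
   0.059  0.056 -0.001  0.002  0.001  0.     0.     0.045]
 [ 0.044  0.048  0.047  0.049  0.049  0.047  0.049  0.049  0.048  0.05
   0.048  0.046  0.045  0.047  0.042  0.042  0.046  0.048]]
163 [ 80  69  49  47  66  96 109 107 104 116 100  67  45  42  41  52  76  94
 120 129]
164 [ 46  37  38  48  63  94 116 122 101 103  94  75  69  75  59  46  42  56
  75  79]
165 [ 34  38  41  41  39  65  97 102  84  87  84  92 113 129 113  84  58  46
  51  42]
166 [ 46  59  58  49  35  47  55  60  57  65  75  99 128 150 147 117  76  44
  47  54]
167 [ 61  73  72  63  51  42  45  52  54  60  74  90  97 126 133 107  62  63
  95 108]
168 [ 60  71  73  67  51  40  43  48  55  53  80  89  66  74  77  65  55  93
 138 152]
169 [ 56  65  66  58  40  32  41  56  54  55  81  89  61  40  37  40  54  86
 123 143]
170 [54 52 53 52 40 28 41 56 53 46 58 86 59 35 36 38 43 50 70 97]
171 [45 38 41 43 39 33 57 69 62 56 59 86 64 54 54 54 49 42 45 60]
172 [35 39 55 49 37 40 73 83 69 66 66 90 78 72 72 71 64 51 48 51]
173 [34 53 69 66 56 47 64 72 54 43 62 95 80 66 65 69 65 51 43 42]
174 [50 58 62 72 69 54 44 53 41 34 53 88 80 50 55 64 62 48 43 54]
175 [57 54 54 66 65 48 36 51 40 34 44 79 82 58 58 70 64 51 52 61]
176 [49 58 62 65 60 45 37 40 44 37 40 72 84 59 48 47 50 49 50 51]
177 [48 55 58 53 53 52 59 60 64 56 53 63 68 52 42 44 42 42 39 45]
178 [50 47 43 40 44 48 56 66 73 69 62 56 48 42 53 63 59 56 45 43]
```

View pics/z.png

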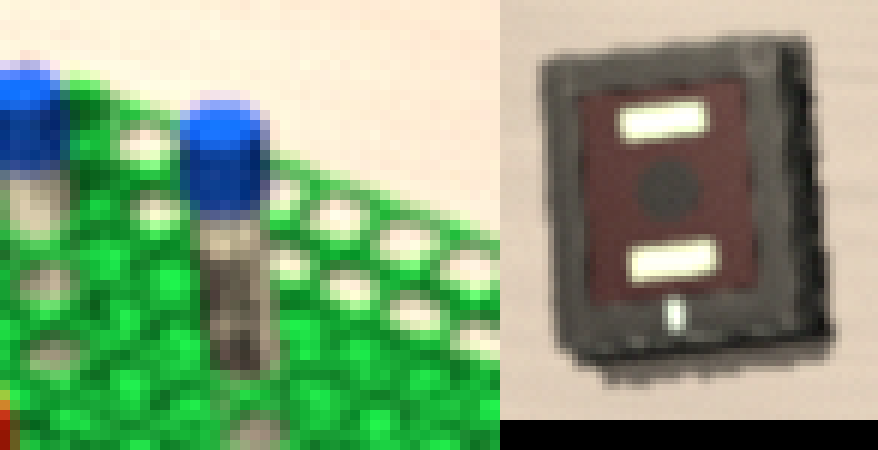

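The left crop shows bars at columns 260–265 of a tube spanning 260–267, so the label azimuth is roughly +8°. The right crop shows the window centred on the housing, near top pixel (250,257). My plan is to grip the cap with the tool tilted 45°, lift, then roll 180° about the tool axis. That brings the tube level with its label down.

```bash
cat >> h.py <<'E'
from scipy.spatial.transform import Rotation as Ro
def rot(o): w=o['eef_rot']; return Ro.from_quat(np.r_[w[1:],w[0]])
def tool(psi,tilt,s=1):
    p,t=np.radians([psi,tilt]); z=np.array([np.cos(t)*np.cos(p),np.cos(t)*np.sin(p),-np.sin(t)]); y=s*np.array([-np.sin(p),np.cos(p),0])
    return Ro.from_matrix(np.stack([np.cross(y,z),y,z],1))
def delta(grasp,R):
    o=get_obs(); tcp=np.array(grasp)+.019*R.as_matrix()[:,2]
    print('t',o['time_s'],'q',o['q'].round(2),'pos',o['eef_pos'].round(3),'F',o['wrist_force'].round(1),'grip',o['grasp_force'],o['opening'])
    print('shift',(tcp-o['eef_pos']).round(4),'turn',(R*rot(o).inv()).as_rotvec().round(3))
E
python3 - <<'E'
from h import *
R=tool(8,45); delta([.45,-.15,.22],R); delta([.497,-.221,.174],R)
t=dict(np.load('top.npz')); print(pts(t)[254:260,250].round(3))
E
```

```text
t 0.1 q [ 0.92  0.18  1.61 -0.    1.35 -0.21] pos [0.246 0.519 0.192] F [ 0.6 -0.1  0.7] grip 0.0 0.9992759413727395
shift [ 0.2173 -0.6672  0.015 ] turn [-0.119 -0.788  0.552]
t 0.1 q [ 0.92  0.18  1.61 -0.    1.35 -0.21] pos [0.246 0.519 0.192] F [ 0.6 -0.1  0.7] grip 0.0 0.9992759413727395
shift [ 0.2643 -0.7382 -0.031 ] turn [-0.119 -0.788  0.552]
[[0.511 0.15  0.061]
 [0.509 0.151 0.058]
 [0.507 0.15  0.06 ]
 [0.505 0.15  0.059]
 [0.503 0.15  0.057]
 [0.501 0.15  0.058]]
```

Emit:
{"method": "carry_out", "body": {"plan": [[[0.01,-0.035,0.015,-0.01,-0.07,0.05,1],[0.02,-0.07,0.03,-0.02,-0.14,0.1,1],[0.03,-0.105,0.045,-0.03,-0.21,0.15,1],[0.042,-0.14,0.055,-0.04,-0.28,0.2,1],[0.055,-0.175,0.06,-0.05,-0.35,0.25,1]]]}}

```text
time_s: 0.52
eef_pos: [0.302, 0.3438, 0.2538]
eef_rot: [0.177, 0.092, 0.98, 0.014]
wrist_force: [1.3, -1.2, 1.2]
opening: 1.001
grasp_force: 0.0
```

```bash
python3 -c "
from h import *
delta([.45,-.15,.22],tool(8,45))"
```

```text
t 0.5167 q [ 0.79 -0.31  1.99 -0.27  1.22 -0.53] pos [0.302 0.344 0.254] F [ 1.3 -1.2  1.2] grip 0.0 1.0007421633540874
shift [ 0.1613 -0.4919 -0.0472] turn [-0.068 -0.433  0.297]
```

Emit:
{"method": "carry_out", "body": {"plan": [[[0.025,-0.03,0,-0.01,-0.07,0.05,1],[0.05,-0.06,0,-0.02,-0.15,0.1,1],[0.075,-0.09,0,-0.03,-0.22,0.15,1],[0.1,-0.12,0,-0.045,-0.29,0.2,1],[0.12,-0.15,0,-0.055,-0.36,0.25,1]]]}}

```text
time_s: 0.93
eef_pos: [0.4151, 0.2031, 0.2514]
eef_rot: [0.336, -0.031, 0.941, 0.025]
wrist_force: [1.0, -0.1, 0.2]
opening: 1.001
grasp_force: 0.0
```

Emit:
{"method": "carry_out", "body": {"plan": [[[0.01,-0.035,0,-0.005,-0.035,0.02,1],[0.02,-0.075,-0.01,-0.01,-0.075,0.047,1],[0.025,-0.11,-0.015,-0.01,-0.075,0.047,1],[0.03,-0.15,-0.02,-0.01,-0.075,0.047,1],[0.035,-0.19,-0.025,-0.01,-0.075,0.047,0.8]]]}}

```text
time_s: 1.35
eef_pos: [0.4438, 0.0824, 0.2321]
eef_rot: [0.365, -0.055, 0.929, 0.028]
wrist_force: [-0.2, 0.6, -0.3]
opening: 0.886
grasp_force: 0.0
```

```bash
python3 -c "
from h import *
delta([.45,-.15,.22],tool(8,45)); delta([.497,-.221,.174],tool(8,45))"
```

```text
t 1.35 q [-0.36 -0.89  2.48  0.42  0.91 -2.2 ] pos [0.444 0.082 0.232] F [-0.2  0.6 -0.3] grip 0.0 0.8855233568461106
shift [ 0.0195 -0.2305 -0.0256] turn [-0.008 -0.037  0.017]
t 1.35 q [-0.36 -0.89  2.48  0.42  0.91 -2.2 ] pos [0.444 0.082 0.232] F [-0.2  0.6 -0.3] grip 0.0 0.8855233568461106
shift [ 0.0665 -0.3015 -0.0716] turn [-0.008 -0.037  0.017]
```

Emit:
{"method": "carry_out", "body": {"plan": [[[0.03,-0.025,0,0,0,0,0.8],[0.06,-0.05,0,0,0,0,0.8],[0.08,-0.08,0,0,0,0,0.8],[0.09,-0.11,0,0,0,0,0.8],[0.1,-0.15,0,0,0,0,0.8]]]}}

```text
time_s: 1.77
eef_pos: [0.5441, -0.0678, 0.2318]
eef_rot: [0.364, -0.054, 0.929, 0.029]
wrist_force: [0.0, 1.5, -1.1]
opening: 0.801
grasp_force: 0.0
```

```bash
python3 -c "
from h import *
delta([.497,-.221,.174],tool(8,45))"
```

```text
t 1.7667 q [-0.7  -0.41  2.25  0.71  0.88 -2.73] pos [ 0.544 -0.068  0.232] F [ 0.   1.5 -1.1] grip 0.0 0.8006979833115027
shift [-0.0338 -0.1513 -0.0712] turn [-0.009 -0.04   0.018]
```

Emit:
{"method": "carry_out", "body": {"plan": [[[0,-0.02,0,0,-0.01,-0.08,0.8],[-0.01,-0.05,0,0,-0.02,-0.16,0.8],[-0.02,-0.08,0,0,-0.03,-0.24,0.8],[-0.03,-0.11,0,0,-0.03,-0.3,0.8],[-0.03,-0.13,0,0,-0.03,-0.3,0.8]]]}}

```text
time_s: 2.18
eef_pos: [0.5126, -0.198, 0.2315]
eef_rot: [0.378, 0.087, 0.921, -0.028]
wrist_force: [-0.2, 0.2, 0.2]
opening: 0.798
grasp_force: 0.0
```

```bash
python3 -c "
from h import *
R=tool(-10,45)
delta([.497,-.199,.174],R); delta([.567,-.211,.104],R)
c=camera('wrist'); save(c,'w1.png')"
```

```text
t 2.1833 q [-0.92 -0.44  2.29  0.72  0.82 -2.69] pos [ 0.513 -0.198  0.232] F [-0.2  0.2  0.2] grip 0.0 0.7979682197002166
shift [-0.0023 -0.0033 -0.071 ] turn [-0.016 -0.006  0.008]
t 2.1833 q [-0.92 -0.44  2.29  0.72  0.82 -2.69] pos [ 0.513 -0.198  0.232] F [-0.2  0.2  0.2] grip 0.0 0.7979682197002166
shift [ 0.0677 -0.0153 -0.141 ] turn [-0.016 -0.006  0.008]
```

View pics/w1.png

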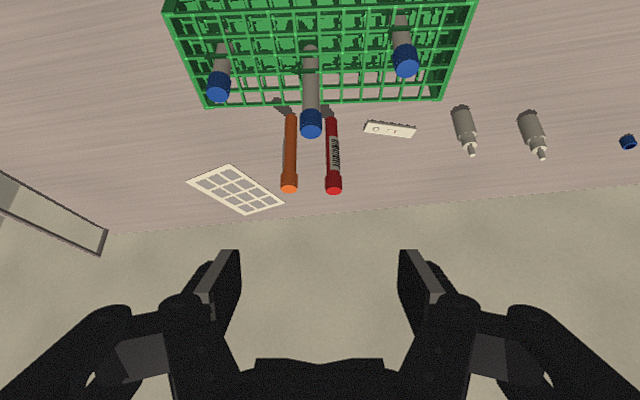

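The wrist view shows the tall tube's bare back at (310,90), centred between the fingers, with short tubes at (218,85) and (405,60). The camera looks from below the gripper, so I need to check its clearance to the rack and refine the tube position.

Run:
```python
from h import *
c=camera('wrist'); o=get_obs(); T=c['cam_to_world']; R=rot(o).as_matrix()
print('cam in tool', (R.T@(T[:3,3]-o['eef_pos'])).round(3), 'look',(R.T@-T[:3,2]).round(2))
Rg=tool(-10,45).as_matrix(); print('cam at grasp', (np.array([.567,-.211,.104])+.019*Rg[:,2]+Rg@(R.T@(T[:3,3]-o['eef_pos']))).round(3))
P=pts(c); hsv=cv2.cvtColor(c['pixels'],cv2.COLOR_RGB2HSV); H,S,V=[hsv[...,i].astype(int) for i in range(3)]
m=((H>105)&(H<128)&(S>130)&(V>40)&(c['z_map']>0)&(P[...,0]<.65)).astype(np.uint8)
k,l,st,ce=cv2.connectedComponentsWithStats(m)
for i in range(1,k):
    if st[i,4]>80: q=P[l==i]; print(ce[i].round(),st[i,4],q.mean(0).round(3),((q.min(0)+q.max(0))/2).round(3),q[:,2].max().round(3))
```

```text
cam in tool [ 0.071 -0.001 -0.18 ] look [-0.28 -0.    0.96]
cam at grasp [ 0.405 -0.183  0.168]
[410.  58.] 698 [ 0.534 -0.129  0.08 ] [ 0.561 -0.122  0.056] 0.086
[222.  84.] 588 [ 0.531 -0.287  0.079] [ 0.533 -0.289  0.075] 0.086
[315. 121.] 553 [ 0.562 -0.212  0.107] [ 0.565 -0.213  0.103] 0.113
```

Emit:
{"method": "carry_out", "body": {"plan": [[[0,0,-0.02,-0.01,0,0,0.7],[0,-0.002,-0.04,-0.016,-0.006,0.008,0.6],[-0.002,-0.003,-0.06,-0.016,-0.006,0.008,0.6],[0,-0.003,-0.071,-0.016,-0.006,0.008,0.6],[0,-0.003,-0.071,-0.016,-0.006,0.008,0.6]]]}}

```text
time_s: 2.7
eef_pos: [0.5127, -0.1978, 0.1578]
eef_rot: [0.38, 0.079, 0.921, -0.031]
wrist_force: [0.3, -0.1, -0.6]
opening: 0.595
grasp_force: 0.0
```

```bash
python3 -c "
from h import *
R=tool(-10,45)
delta([.566,-.211,.104],R)"
```

```text
t 2.7 q [-0.93 -0.3   2.36  0.91  0.66 -2.95] pos [ 0.513 -0.198  0.158] F [ 0.3 -0.1 -0.6] grip 0.0 0.5946905542665923
shift [ 0.0665 -0.0156 -0.0672] turn [-0.005 -0.003 -0.004]
```

The last joint is at -2.95, close to its limit, so I'll roll the gripper half a turn about its own axis, which gives the same grasp at about +0.19.

Emit:
{"method": "carry_out", "body": {"plan": [[[0,0,0,0.084,-0.015,-0.085,0.6],[0,0,0,0.167,-0.03,-0.17,0.6],[0,0,0,0.25,-0.044,-0.254,0.6],[0,0,0,0.334,-0.059,-0.339,0.6],[0,0,0,0.418,-0.074,-0.424,0.6]]]}}

```text
time_s: 3.12
eef_pos: [0.5144, -0.1998, 0.1623]
eef_rot: [0.375, 0.349, 0.855, 0.083]
wrist_force: [-0.2, 0.1, -0.8]
opening: 0.602
grasp_force: 0.0
```

Emit:
{"method": "carry_out", "body": {"plan": [[[0,0,0,0.084,-0.015,-0.085,0.6],[0,0,0,0.167,-0.03,-0.17,0.6],[0,0,0,0.25,-0.044,-0.254,0.6],[0,0,0,0.334,-0.059,-0.339,0.6],[0,0,0,0.418,-0.074,-0.424,0.6]]]}}

```text
time_s: 3.53
eef_pos: [0.5144, -0.1998, 0.1623]
eef_rot: [0.334, 0.586, 0.713, 0.189]
wrist_force: [-0.8, 0.1, 1.2]
opening: 0.601
grasp_force: 0.0
```

Emit:
{"method": "carry_out", "body": {"plan": [[[0,0,0,0.084,-0.015,-0.085,0.6],[0,0,0,0.167,-0.03,-0.17,0.6],[0,0,0,0.25,-0.044,-0.254,0.6],[0,0,0,0.334,-0.059,-0.339,0.6],[0,0,0,0.418,-0.074,-0.424,0.6]]]}}

```text
time_s: 3.95
eef_pos: [0.5144, -0.1998, 0.1624]
eef_rot: [0.264, 0.771, 0.508, 0.279]
wrist_force: [1.5, -0.0, -0.1]
opening: 0.596
grasp_force: 0.0
```

Emit:
{"method": "carry_out", "body": {"plan": [[[0,0,0,0.084,-0.015,-0.085,0.6],[0,0,0,0.167,-0.03,-0.17,0.6],[0,0,0,0.25,-0.044,-0.254,0.6],[0,0,0,0.334,-0.059,-0.339,0.6],[0,0,0,0.418,-0.074,-0.424,0.6]]]}}

```text
time_s: 4.37
eef_pos: [0.5144, -0.1998, 0.1624]
eef_rot: [0.17, 0.887, 0.257, 0.344]
wrist_force: [-0.0, 1.0, 0.3]
opening: 0.599
grasp_force: 0.0
```

Emit:
{"method": "carry_out", "body": {"plan": [[[0,0,0,0.084,-0.015,-0.085,0.6],[0,0,0,0.167,-0.03,-0.17,0.6],[0,0,0,0.25,-0.044,-0.254,0.6],[0,0,0,0.334,-0.059,-0.339,0.6],[0,0,0,0.418,-0.074,-0.424,0.6]]]}}

```text
time_s: 4.78
eef_pos: [0.5144, -0.1998, 0.1624]
eef_rot: [0.061, 0.923, -0.017, 0.379]
wrist_force: [-0.4, 0.2, 0.3]
opening: 0.603
grasp_force: 0.0
```

```bash
python3 -c "
from h import *
delta([.566,-.211,.104],tool(-10,45,-1))"
```

```text
t 4.7833 q [-0.92 -0.3   2.36  0.9   0.66  0.07] pos [ 0.514 -0.2    0.162] F [-0.4  0.2  0.3] grip 0.0 0.602916606632185
shift [ 0.0648 -0.0135 -0.0718] turn [ 0.099 -0.016 -0.097]
```

Emit:
{"method": "carry_out", "body": {"plan": [[[0,0,0,0.085,-0.015,-0.085,0.6],[0,0,-0.005,0.099,-0.016,-0.097,0.6],[0.012,-0.002,-0.018,0.099,-0.016,-0.097,0.6],[0.025,-0.005,-0.032,0.099,-0.016,-0.097,0.6],[0.038,-0.008,-0.045,0.099,-0.016,-0.097,0.6]]]}}

```text
time_s: 5.2
eef_pos: [0.5527, -0.2083, 0.1164]
eef_rot: [0.036, 0.921, -0.077, 0.381]
wrist_force: [0.4, 0.3, 0.3]
opening: 0.601
grasp_force: 0.0
```

```bash
python3 -c "
from h import *
delta([.566,-.211,.104],tool(-10,45,-1))"
```

```text
t 5.2 q [-0.84 -0.07  2.3   1.1   0.51  0.01] pos [ 0.553 -0.208  0.116] F [0.4 0.3 0.3] grip 0.0 0.6007095772955725
shift [ 0.0265 -0.005  -0.0258] turn [ 0.007 -0.001 -0.005]
```

Emit:
{"method": "carry_out", "body": {"plan": [[[0.009,-0.002,-0.009,0,0,0,0.6],[0.018,-0.004,-0.017,0,0,0,0.6],[0.026,-0.005,-0.025,0,0,0,0.6],[0.027,-0.005,-0.026,0,0,0,0.6],[0.027,-0.005,-0.026,0,0,0,0.6]]]}}

```text
time_s: 5.62
eef_pos: [0.579, -0.2125, 0.0897]
eef_rot: [0.034, 0.921, -0.077, 0.38]
wrist_force: [-0.1, 0.6, -0.6]
opening: 0.599
grasp_force: 0.0
```

```bash
python3 -c "
from h import *
delta([.566,-.211,.104],tool(-10,45,-1))
c=camera('wrist'); save(c,'w2.png')"
```

```text
t 5.6167 q [-0.8   0.06  2.24  1.24  0.45 -0.11] pos [ 0.579 -0.212  0.09 ] F [-0.1  0.6 -0.6] grip 0.0 0.5988495097214069
shift [ 0.0002 -0.0009  0.0008] turn [ 0.004 -0.002 -0.005]
```

View pics/w2.png

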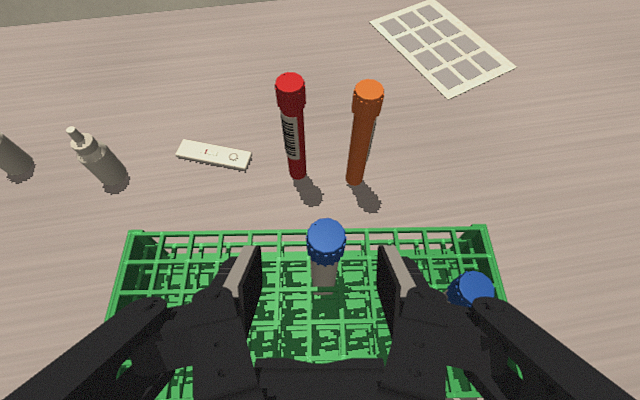

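The cap at (325,240) is centred between the pads, and the short tube at (470,290) is clear of the right finger. Closing now.

Emit:
{"method": "carry_out", "body": {"plan": [[[0,0,0,0,0,0,0.4],[0,0,0,0,0,0,0.2],[0,0,0,0,0,0,0],[0,0,0,0,0,0,0],[0,0,0,0,0,0,0]]]}}

```text
time_s: 6.08
eef_pos: [0.5789, -0.2135, 0.0907]
eef_rot: [0.035, 0.921, -0.078, 0.381]
wrist_force: [0.2, -0.6, -0.2]
opening: -0.002
grasp_force: 0.0
```

Emit:
{"method": "carry_out", "body": {"plan": [[[0,0,0,0,0,0,0],[0,0,0,0,0,0,0],[0,0,0,0,0,0,0],[0,0,0,0,0,0,0],[0,0,0,0,0,0,0]]]}}

```text
time_s: 6.5
eef_pos: [0.5789, -0.2133, 0.0903]
eef_rot: [0.034, 0.921, -0.078, 0.381]
wrist_force: [-0.1, -0.5, -0.2]
opening: 0.003
grasp_force: 0.0
```

The fingers shut on nothing, so I'll look again.

Run:
```python
from h import *
c=camera('wrist'); save(c,'w3.png'); P=pts(c); hsv=cv2.cvtColor(c['pixels'],cv2.COLOR_RGB2HSV); H,S,V=[hsv[...,i].astype(int) for i in range(3)]
m=((H>105)&(H<128)&(S>130)&(V>40)&(c['z_map']>0)&(P[...,0]<.65)).astype(np.uint8)
o=get_obs();R=rot(o)
k,l,st,ce=cv2.connectedComponentsWithStats(m)
for i in range(1,k):
    if st[i,4]>80: q=P[l==i]; print(ce[i].round(),st[i,4],q.mean(0).round(3),((q.min(0)+q.max(0))/2).round(3),q[:,2].max().round(3),'in tool',R.inv().apply(q.mean(0)-o['eef_pos']).round(3))
```

```text
[326. 233.] 802 [ 0.567 -0.214  0.112] [ 0.575 -0.219  0.075] 0.128 in tool [ 0.008  0.003 -0.024]
[469. 291.] 1397 [ 0.534 -0.287  0.081] [ 0.538 -0.301  0.059] 0.086 in tool [-0.029  0.08  -0.016]
[162. 321.] 138 [ 0.543 -0.13   0.094] [ 0.536 -0.141  0.126] 0.171 in tool [-0.032 -0.076 -0.038]
```

View pics/w3.png

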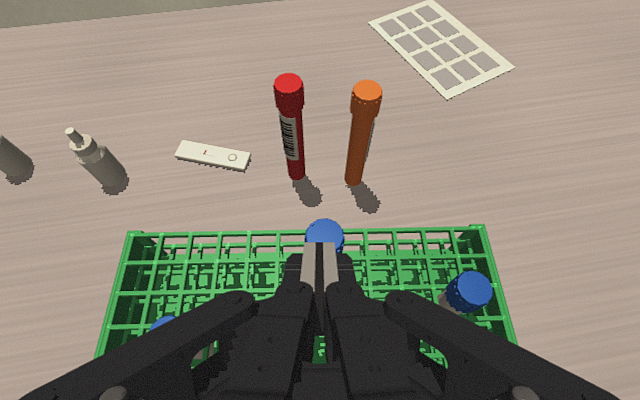

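The shut fingertips at (320,243) sit in front of the cap at (324,235), which hasn't moved. So the fingers stopped short of the tube. I'll project the TCP into the image and take depths at the fingertips and cap.

Run:
```python
from h import *
c=camera('wrist'); o=get_obs();T=c['cam_to_world'];K=c['camera_matrix']
def pr(p):
    q=T[:3,:3].T@(np.array(p)-T[:3,3]); return (K[0,0]*q[0]/-q[2]+K[0,2]).round(1),(K[1,1]*-q[1]/-q[2]+K[1,2]).round(1),(-q[2]).round(3)
d=rot(o).as_matrix()[:,2]
print('tcp',pr(o['eef_pos']),'grasp',pr(o['eef_pos']-.019*d),'captop',pr([.566,-.211,.114]),'capmid',pr([.566,-.211,.104]))
P=pts(c)
for uv in [(324,225),(324,235),(310,246),(310,255),(310,270),(330,246),(330,270)]: print(uv,c['z_map'][uv[1],uv[0]].round(3),P[uv[1],uv[0]].round(3),'tool',rot(o).inv().apply(P[uv[1],uv[0]]-o['eef_pos']).round(3))
s=camera('scene'); save(s,'s2.png'); im=cv2.imread('pics/s2.png')[110:220,190:350]; cv2.imwrite('pics/s2c.png',cv2.resize(im,None,fx=5,fy=5,interpolation=cv2.INTER_CUBIC))
```

```text
tcp (np.float64(319.8), np.float64(229.7), np.float64(0.192)) grasp (np.float64(319.9), np.float64(243.5), np.float64(0.174)) captop (np.float64(320.0), np.float64(235.0), np.float64(0.165)) capmid (np.float64(319.9), np.float64(242.6), np.float64(0.174))
(324, 225) 0.169 [ 0.571 -0.214  0.113] tool [ 0.011  0.002 -0.021]
(324, 235) 0.166 [ 0.566 -0.213  0.113] tool [ 0.007  0.002 -0.026]
(310, 246) 0.145 [ 0.555 -0.205  0.131] tool [ 0.011 -0.004 -0.047]
(310, 255) 0.138 [ 0.549 -0.204  0.136] tool [ 0.01  -0.004 -0.054]
(310, 270) 0.125 [ 0.54  -0.203  0.145] tool [ 0.011 -0.004 -0.067]
(330, 246) 0.146 [ 0.554 -0.213  0.13 ] tool [ 0.01   0.004 -0.045]
(330, 270) 0.126 [ 0.539 -0.21   0.144] tool [ 0.01   0.004 -0.066]
```

View pics/s2c.png

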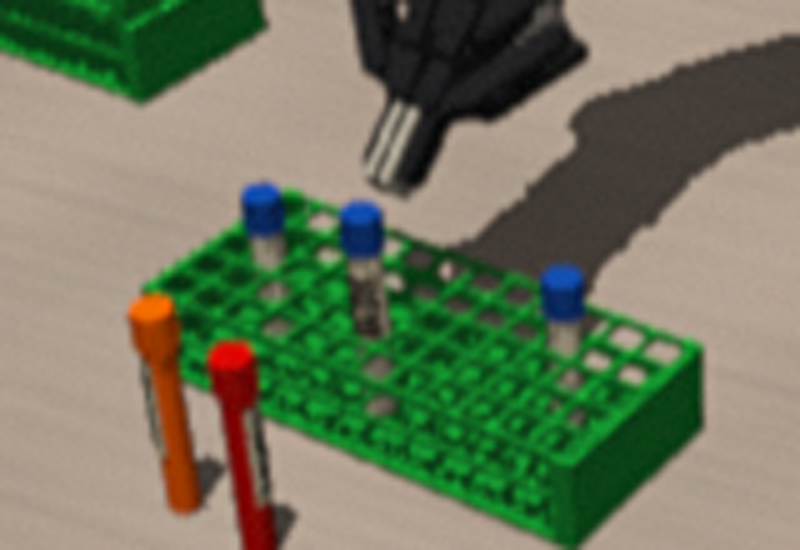

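The crop shows the closed fingertips near scene pixel (268,148), clearly behind and above the cap, although the reported TCP lies at the tube. I'll check the fingertip position from the scene depth as well.

Run:
```python
from h import *
o=get_obs();R=rot(o)
for n,box in (('scene',(120,150,255,285)),('wrist',(236,250,300,340)),('top',(215,260,390,440))):
    c=camera(n);P=pts(c);a,b,e,f=box;q=P[a:b,e:f].reshape(-1,3);hv=cv2.cvtColor(c['pixels'],cv2.COLOR_RGB2HSV)[a:b,e:f].reshape(-1,3)
    t=R.inv().apply(q-o['eef_pos']); k=(hv[:,1]<90)&(abs(t[:,0])<.02)&(abs(t[:,1])<.03)&(t[:,2]<.03)&(t[:,2]>-.09)
    t=t[k]; print(n,len(t)); 
    if len(t): t=t[np.argsort(-t[:,2])]; print(t[:10].round(3).tolist(), t.mean(0).round(3))
print(o['q'].round(4),o['eef_pos'])
```

```text
scene 371
[[0.003, -0.007, -0.037], [-0.007, 0.003, -0.037], [-0.003, -0.009, -0.037], [0.004, -0.002, -0.037], [0.006, 0.003, -0.037], [0.005, -0.011, -0.037], [-0.006, -0.009, -0.038], [0.009, -0.002, -0.038], [0.004, -0.004, -0.038], [0.008, -0.009, -0.038]] [ 0.006 -0.006 -0.067]
wrist 248
[[0.001, -0.008, -0.019], [0.002, -0.008, -0.02], [0.003, -0.008, -0.021], [0.005, -0.008, -0.022], [0.005, -0.008, -0.022], [0.004, -0.008, -0.023], [0.004, 0.007, -0.026], [0.004, 0.007, -0.027], [0.004, 0.007, -0.028], [0.002, 0.007, -0.029]] [ 0.01  -0.001 -0.045]
top 234
[[-0.017, -0.007, 0.003], [-0.017, -0.007, -0.002], [-0.019, -0.006, -0.003], [-0.012, -0.007, -0.008], [-0.014, -0.006, -0.009], [-0.017, -0.005, -0.009], [-0.017, -0.003, -0.011], [-0.006, -0.008, -0.013], [-0.003, -0.007, -0.017], [-0.011, -0.003, -0.019]] [ 0.007 -0.002 -0.067]
[-0.7971  0.0592  2.2434  1.2376  0.4507 -0.1073] [ 0.57890685 -0.21326374  0.09026323]
```

Both the scene and wrist views put the real fingertips about 38 mm behind the reported TCP along the tool axis. I'll use 57 mm from TCP to grasp point, reopen, and advance a further 38 mm.

Emit:
{"method": "carry_out", "body": {"plan": [[[0,0,0,0,0,0,0.6],[0,0,0,0,0,0,0.6],[0,0,0,0,0,0,0.6],[0,0,0,0,0,0,0.6],[0,0,0,0,0,0,0.6]]]}}

```text
time_s: 7.22
eef_pos: [0.5789, -0.2133, 0.0903]
eef_rot: [0.034, 0.921, -0.079, 0.381]
wrist_force: [0.1, 0.0, 0.5]
opening: 0.601
grasp_force: 0.0
```

Emit:
{"method": "carry_out", "body": {"plan": [[[0.006,-0.001,-0.006,0,0,0,0.6],[0.013,-0.002,-0.013,0,0,0,0.6],[0.02,-0.003,-0.02,0,0,0,0.6],[0.026,-0.003,-0.026,0,0,0,0.6],[0.026,-0.003,-0.026,0,0,0,0.6]]]}}

```text
time_s: 7.63
eef_pos: [0.6051, -0.216, 0.0633]
eef_rot: [0.034, 0.921, -0.079, 0.38]
wrist_force: [-0.7, 0.4, 0.7]
opening: 0.596
grasp_force: 0.0
```

```bash
sed -i 's/\.019\*R/.057*R/' h.py; python3 -c "
from h import *
delta([.566,-.212,.104],tool(-10,45,-1))"
```

```text
t 7.6333 q [-0.75  0.18  2.19  1.39  0.4  -0.24] pos [ 0.605 -0.216  0.063] F [-0.7  0.4  0.7] grip 0.0 0.5959495321972341
shift [ 0.0006 -0.003   0.0004] turn [ 0.003 -0.002 -0.003]
```

Emit:
{"method": "carry_out", "body": {"plan": [[[0,-0.001,0,0,0,0,0.4],[0,-0.002,0,0,0,0,0.2],[0,-0.002,0,0,0,0,0],[0,-0.002,0,0,0,0,0],[0,-0.002,0,0,0,0,0]]]}}

```text
time_s: 8.05
eef_pos: [0.6049, -0.2187, 0.0648]
eef_rot: [0.035, 0.921, -0.079, 0.381]
wrist_force: [-0.6, -1.0, 1.0]
opening: 0.201
grasp_force: 58.4
```

```bash
python3 -c "
from h import *
o=get_obs(); print(o['opening'],o['grasp_force'],o['wrist_force'])
c=camera('wrist'); save(c,'w4.png')"
```

```text
0.20119329244634518 58.447789549827576 [-0.59500945 -1.03837815  1.04004987]
```

View pics/w4.png

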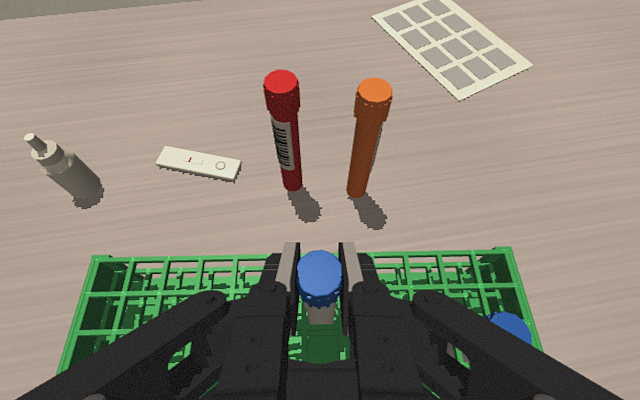

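The cap at (320,270) is held between the pads at 58 N. Lifting straight up.

Emit:
{"method": "carry_out", "body": {"plan": [[[0,0,0.008,0,0,0,0],[0,0,0.018,0,0,0,0],[0,0,0.028,0,0,0,0],[0,0,0.038,0,0,0,0],[0,0,0.048,0,0,0,0]]]}}

```text
time_s: 8.52
eef_pos: [0.6046, -0.218, 0.1126]
eef_rot: [0.034, 0.921, -0.078, 0.381]
wrist_force: [-0.2, -0.0, -0.7]
opening: 0.203
grasp_force: 58.6
```

Emit:
{"method": "carry_out", "body": {"plan": [[[0,0,0.01,0,0,0,0],[0,0,0.025,0,0,0,0],[0,0,0.04,0,0,0,0],[0,0,0.05,0,0,0,0],[0,0,0.06,0,0,0,0]]]}}

```text
time_s: 8.93
eef_pos: [0.6048, -0.2181, 0.1732]
eef_rot: [0.035, 0.921, -0.078, 0.381]
wrist_force: [-0.0, -0.5, 0.5]
opening: 0.201
grasp_force: 58.6
```

Emit:
{"method": "carry_out", "body": {"plan": [[[0,0,0.01,0,0,0,0],[0,0,0.02,0,0,0,0],[0,0,0.02,0,0,0,0],[0,0,0.02,0,0,0,0],[0,0,0.02,0,0,0,0]]]}}

```text
time_s: 9.35
eef_pos: [0.6045, -0.2179, 0.1915]
eef_rot: [0.034, 0.921, -0.078, 0.381]
wrist_force: [0.6, -0.6, -1.0]
opening: 0.196
grasp_force: 58.6
```

```bash
python3 -c "
from h import *
delta([.566,-.212,.234],tool(-10,45,-1))
ims=[]
s=camera('scene'); np.savez('s3.npz',**s); save(s,'s3.png')
im=cv2.imread('pics/s3.png')[60:210,190:350]; cv2.imwrite('pics/s3c.png',cv2.resize(im,None,fx=4,fy=4,interpolation=cv2.INTER_CUBIC))"
```

```text
t 9.35 q [-0.76 -0.1   2.13  0.8   0.57  0.41] pos [ 0.605 -0.218  0.192] F [ 0.6 -0.6 -1. ] grip 58.617644906044006 0.1958558665126926
shift [ 0.0011 -0.0011  0.0022] turn [ 0.003 -0.002 -0.003]
```

View pics/s3c.png

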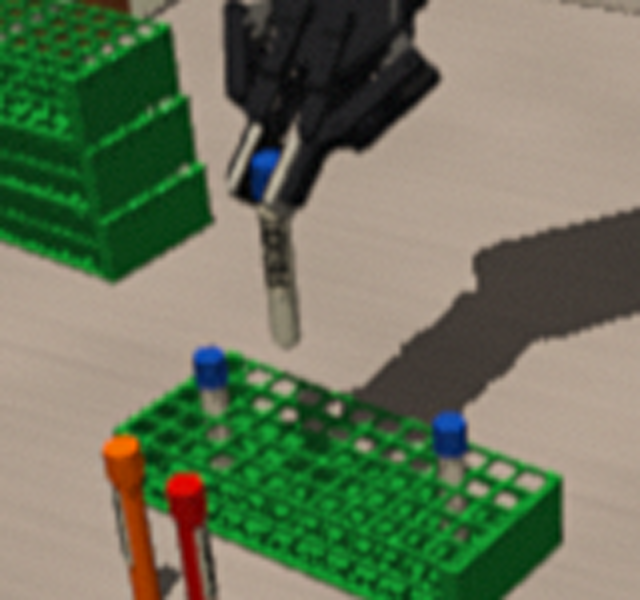

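The tube hangs clear above the rack, held by its cap, with bars facing forward, and both short tubes are still standing. That was my tenth picture, so I work from numbers from here. I'll turn the label towards the scene camera to measure its azimuth.

Emit:
{"method": "carry_out", "body": {"plan": [[[0,0.02,0.01,0,0,0.08,0],[0,0.045,0.02,0,0,0.17,0],[0,0.07,0.02,0,0,0.27,0],[0,0.095,0.02,0,0,0.36,0],[0,0.12,0.02,0,0,0.45,0]]]}}

```text
time_s: 9.82
eef_pos: [0.6044, -0.0971, 0.2116]
eef_rot: [-0.052, 0.915, 0.131, 0.379]
wrist_force: [-0.9, -0.2, -0.8]
opening: 0.202
grasp_force: 58.6
```

Emit:
{"method": "carry_out", "body": {"plan": [[[0,0,0,0,0,0,0],[0,0,0,0,0,0,0],[0,0,0,0,0,0,0],[0,0,0,0,0,0,0],[0,0,0,0,0,0,0]]]}}

```text
time_s: 10.23
eef_pos: [0.6049, -0.0988, 0.2121]
eef_rot: [-0.051, 0.915, 0.128, 0.379]
wrist_force: [-0.4, 0.3, 0.3]
opening: 0.2
grasp_force: 58.6
```

```bash
cat > lab.py <<'E'
from h import *
s=camera('scene'); o=get_obs(); d=rot(o).as_matrix()[:,2]; print(o['q'].round(2),o['eef_pos'].round(3),'tool',d.round(2))
g=o['eef_pos']-.057*d; P=pts(s); im=s['pixels'].mean(2); C=s['cam_to_world'][:3,3]
m=(np.hypot(P[...,0]-g[0],P[...,1]-g[1])<.03)&(P[...,2]<g[2]-.03)&(P[...,2]>g[2]-.12)
q=P[m]; vv,uu=np.nonzero(m); print(len(q),q.mean(0).round(3),q[:,2].min())
# fit axis direction using pts
mz=q[:,2]; a=np.polyfit(mz,q[:,0],1); b=np.polyfit(mz,q[:,1],1); print('slope',a[0].round(3),b[0].round(3))
for v in range(vv.min(),vv.max()+1):
    k=vv==v; print(v,uu[k].min(),q[k][:,2].mean().round(3),im[v,uu[k].min()-1:uu[k].max()+2].astype(int))
az=np.degrees(np.arctan2(C[1]-q[:,1].mean(),C[0]-q[:,0].mean())); print('cam az',az)
E
python3 lab.py
```

```text
[-0.73 -0.13  2.11  0.87  0.89  0.08] [ 0.605 -0.099  0.212] tool [ 0.68  0.19 -0.71]
240 [ 0.574 -0.105  0.188] 0.14931990444493992
slope 0.01 0.032
118 298 0.222 [145 104  63  51  67  57  45  46  85]
119 298 0.221 [138  90  61  57  60  53  36  40  86 156]
120 298 0.219 [132  89  77  82  79  74  56  43  77 154]
121 298 0.216 [128  85  61  70  70  59  52  41  77 154]
122 298 0.215 [133  86  52  59  51  45  40  48  85 152]
123 298 0.212 [143  99  76  91  80  78  66  53  84 152]
124 298 0.21 [154 116  88  96  87  91  75  46  79 151]
125 298 0.208 [156 116  68  60  58  57  44  38  80 151]
126 298 0.205 [158 114  52  50  52  52  41  38  75 152]
127 298 0.203 [156 113  54  64  67  69  53  43  67 144]
128 298 0.201 [159 112  48  46  45  44  43  36  68 138]
129 298 0.199 [157 112  51  36  35  42  50  43  79 138]
130 298 0.196 [158 114  64  63  66  84  77  48  79 137]
131 298 0.193 [156 115  69  73  83  98  80  46  62 135]
132 298 0.192 [159 123  75  64  69  74  70  51  67 134]
133 298 0.19 [159 128  95  79  73  80  76  73  86 138]
134 298 0.186 [155 128 116 118 111 117 109  96  95 143]
135 298 0.185 [153 121 116 121 130 131 121 103 100 155]
136 298 0.182 [154 117 109 110 126 129 122 101  97 153]
137 298 0.179 [152 119 107 106 125 128 119 104  98 153]
138 298 0.178 [151 118 110 115 129 128 121  99 101 152]
139 298 0.174 [153 120 115 124 128 128 120 102  99 152]
140 298 0.172 [154 124 118 125 132 127 120 101 102 154]
141 298 0.17 [155 125 118 125 129 127 117 102 101 154]
142 298 0.168 [152 124 116 124 129 128 119 103 103 155]
143 298 0.165 [150 123 117 123 128 127 119 103  98 140]
144 299 0.163 [124 117 122 131 126 118 104  95 117]
145 299 0.161 [122 115 123 128 129 119 103  94 111]
146 299 0.158 [126 116 123 130 127 120 107  97 110]
147 299 0.156 [133 122 123 127 125 118 106  97  98]
148 299 0.154 [149 137 120 119 117 113 108  93  70]
149 300 0.151 [147 131 123 125 126 123  79]
cam az 28.219210896140982
```

```bash
cat > fin.py <<'E'
from h import *
import sys
Rg=Ro.from_quat([.921,-.079,.381,.035]); pg=np.array([.6049,-.2187,.0648])
Rt=Ro.from_euler('z',8,degrees=True); rel=Rg.inv()*Rt; off=Rg.inv().apply(np.array([.566,-.212,.004])-pg)
def final(eta,h=.045):
    e=np.radians(eta); z=np.array([np.cos(e),np.sin(e),0]); x=np.array([0,0,-1.]); Rf=Ro.from_matrix(np.stack([x,np.cross(z,x),z],1))
    lab=np.array([.507,.152,.06+h]); org=lab-Rf.apply([.008,0,.06]); R=Rf*rel.inv(); return R,org-R.apply(off)
def go(eta,h=.045):
    R,p=final(eta,h); o=get_obs(); d=R.as_matrix()[:,2]
    print('t',o['time_s'],'q',o['q'].round(2),'toolaz',np.degrees(np.arctan2(d[1],d[0])).round(1),'down',np.degrees(np.arcsin(-d[2])).round(1),'tcp',p.round(3),'rad az',np.degrees(np.arctan2(p[1],p[0])).round(1))
    rv=(R*rot(o).inv()).as_rotvec(); print(' shift',(p-o['eef_pos']).round(3),'turn',rv.round(3),np.linalg.norm(rv).round(2),'cur d',rot(o).as_matrix()[:,2].round(3))
E
python3 -c "
from fin import *
for e in (150,165,180,195,210): go(e)
for ps in (-15,0,15):
  R=tool(ps,45,-1); print(ps,(R*rot(get_obs()).inv()).as_rotvec().round(3))"
```

```text
t 10.2833 q [-0.73 -0.13  2.11  0.87  0.89  0.08] toolaz -12.7 down 42.2 tcp [0.512 0.163 0.075] rad az 17.6
 shift [-0.093  0.262 -0.137] turn [-1.81  -0.06   1.538] 2.38 cur d [ 0.68   0.191 -0.708]
t 10.2833 q [-0.73 -0.13  2.11  0.87  0.89  0.08] toolaz 2.3 down 42.2 tcp [0.509 0.164 0.075] rad az 17.8
 shift [-0.096  0.263 -0.137] turn [-1.859 -0.308  1.717] 2.55 cur d [ 0.68   0.191 -0.708]
t 10.2833 q [-0.73 -0.13  2.11  0.87  0.89  0.08] toolaz 17.3 down 42.2 tcp [0.506 0.164 0.075] rad az 18.0
 shift [-0.099  0.263 -0.137] turn [-1.886 -0.573  1.886] 2.73 cur d [ 0.68   0.191 -0.708]
t 10.2833 q [-0.73 -0.13  2.11  0.87  0.89  0.08] toolaz 32.3 down 42.2 tcp [0.503 0.163 0.075] rad az 18.0
 shift [-0.102  0.262 -0.137] turn [-1.887 -0.856  2.044] 2.91 cur d [ 0.68   0.191 -0.708]
t 10.2833 q [-0.73 -0.13  2.11  0.87  0.89  0.08] toolaz 47.3 down 42.2 tcp [0.5   0.162 0.075] rad az 17.9
 shift [-0.105  0.261 -0.137] turn [-1.859 -1.157  2.188] 3.1 cur d [ 0.68   0.191 -0.708]
-15 [ 0.004 -0.001 -0.539]
0 [ 0.004 -0.    -0.277]
15 [ 0.004  0.    -0.015]
```

Emit:
{"method": "carry_out", "body": {"plan": [[[0,0.03,0.012,0,0,-0.08,0],[0,0.06,0.025,0,0,-0.16,0],[0,0.09,0.037,0,0,-0.24,0],[0,0.12,0.05,0,0,-0.32,0],[0,0.15,0.05,0,0,-0.4,0]]]}}

```text
time_s: 10.7
eef_pos: [0.6015, -0.0002, 0.2442]
eef_rot: [0.004, 0.929, -0.004, 0.369]
wrist_force: [-0.3, -1.1, -0.1]
opening: 0.198
grasp_force: 58.8
```

Emit:
{"method": "carry_out", "body": {"plan": [[[0,0.02,0,0,0,-0.05,0],[0,0.04,0,0,0,-0.1,0],[0,0.06,0,0,0,-0.1,0],[0,0.06,0,0,0,-0.1,0],[0,0.06,0,0,0,-0.1,0]]]}}

```text
time_s: 11.12
eef_pos: [0.6009, 0.0614, 0.2425]
eef_rot: [0.022, 0.929, -0.048, 0.367]
wrist_force: [-0.7, 0.7, -1.3]
opening: 0.202
grasp_force: 58.7
```

```bash
python3 -c "
from fin import *
go(150)
print(get_obs()['eef_pos'])"
```

```text
t 11.1167 q [-0.08 -0.27  2.14 -0.04  0.52  1.61] toolaz -12.7 down 42.2 tcp [0.512 0.163 0.075] rad az 17.6
 shift [-0.089  0.101 -0.167] turn [-1.87   0.289  1.825] 2.63 cur d [ 0.68  -0.075 -0.729]
[0.60094223 0.06137469 0.2424529 ]
```

Emit:
{"method": "carry_out", "body": {"plan": [[[0,0.015,0.005,0,0,-0.03,0],[0,0.03,0.01,0,0,-0.06,0],[0,0.045,0.015,0,0,-0.1,0],[0,0.06,0.02,0,0,-0.12,0],[0,0.07,0.02,0,0,-0.12,0]]]}}

```text
time_s: 11.53
eef_pos: [0.6019, 0.1299, 0.2639]
eef_rot: [0.044, 0.924, -0.105, 0.366]
wrist_force: [-0.3, 0.5, -0.0]
opening: 0.2
grasp_force: 58.8
```

```bash
python3 -c "
from fin import *
go(150)
print(get_obs()['eef_pos'])"
```

```text
t 11.5333 q [ 0.18 -0.19  2.03 -0.48  0.65  2.26] toolaz -12.7 down 42.2 tcp [0.512 0.163 0.075] rad az 17.6
 shift [-0.09   0.033 -0.189] turn [-1.892  0.413  1.904] 2.72 cur d [ 0.667 -0.158 -0.728]
[0.60192757 0.12993427 0.26393304]
```

Emit:
{"method": "carry_out", "body": {"plan": [[[0,0,0,-0.084,0.018,0.084,0],[0,0,0,-0.167,0.036,0.168,0],[0,0,0,-0.25,0.055,0.252,0],[0,0,0,-0.334,0.073,0.336,0],[0,0,0,-0.417,0.091,0.42,0]]]}}

```text
time_s: 11.95
eef_pos: [0.6012, 0.1282, 0.2621]
eef_rot: [0.162, 0.912, 0.171, 0.337]
wrist_force: [0.4, 0.2, -0.1]
opening: 0.194
grasp_force: 58.8
```

Emit:
{"method": "carry_out", "body": {"plan": [[[0,0,0,-0.084,0.018,0.084,0],[0,0,0,-0.167,0.036,0.168,0],[0,0,0,-0.25,0.055,0.252,0],[0,0,0,-0.334,0.073,0.336,0],[0,0,0,-0.417,0.091,0.42,0]]]}}

```text
time_s: 12.37
eef_pos: [0.6012, 0.1281, 0.2621]
eef_rot: [0.265, 0.818, 0.428, 0.28]
wrist_force: [-0.3, -0.3, -0.2]
opening: 0.199
grasp_force: 58.8
```

Emit:
{"method": "carry_out", "body": {"plan": [[[0,0,0,-0.084,0.018,0.084,0],[0,0,0,-0.167,0.036,0.168,0],[0,0,0,-0.25,0.055,0.252,0],[0,0,0,-0.334,0.073,0.336,0],[0,0,0,-0.417,0.091,0.42,0]]]}}

```text
time_s: 12.78
eef_pos: [0.6012, 0.128, 0.2621]
eef_rot: [0.343, 0.651, 0.648, 0.197]
wrist_force: [-0.0, -0.4, 0.1]
opening: 0.202
grasp_force: 58.8
```

Emit:
{"method": "carry_out", "body": {"plan": [[[0,0,0,-0.084,0.018,0.084,0],[0,0,0,-0.167,0.036,0.168,0],[0,0,0,-0.25,0.055,0.252,0],[0,0,0,-0.334,0.073,0.336,0],[0,0,0,-0.417,0.091,0.42,0]]]}}

```text
time_s: 13.2
eef_pos: [0.6011, 0.128, 0.2621]
eef_rot: [0.392, 0.426, 0.81, 0.097]
wrist_force: [-1.0, 0.5, -0.8]
opening: 0.198
grasp_force: 58.8
```

```bash
python3 -c "
from fin import *
go(150)
print(get_obs()['eef_pos'],get_obs()['grasp_force'])"
```

```text
t 13.2 q [ 0.2  -0.2   2.08 -0.63  0.57  0.02] toolaz -12.7 down 42.2 tcp [0.512 0.163 0.075] rad az 17.6
 shift [-0.089  0.035 -0.187] turn [-0.217  0.048  0.221] 0.31 cur d [ 0.717 -0.176 -0.674]
[0.60113765 0.1279958  0.26206511] 58.794779777526855
```

Emit:
{"method": "carry_out", "body": {"plan": [[[0,0.005,-0.02,-0.08,0.018,0.082,0],[-0.01,0.01,-0.045,-0.16,0.036,0.164,0],[-0.025,0.02,-0.07,-0.217,0.048,0.221,0],[-0.04,0.025,-0.095,-0.217,0.048,0.221,0],[-0.055,0.03,-0.12,-0.217,0.048,0.221,0]]]}}

```text
time_s: 13.62
eef_pos: [0.5456, 0.1583, 0.1414]
eef_rot: [0.403, 0.295, 0.866, 0.043]
wrist_force: [-0.2, -0.1, -0.1]
opening: 0.2
grasp_force: 58.8
```

```bash
cat > chk.py <<'E'
from fin import *
go(150)
o=get_obs(); print(o['eef_pos'].round(3),o['wrist_force'].round(1))
for n in ('scene','top'):
    s=camera(n); P=pts(s); T=rot(o)*rel; org=o['eef_pos']+rot(o).apply(off)
    hsv=cv2.cvtColor(s['pixels'],cv2.COLOR_RGB2HSV); L=T.inv().apply((P-org).reshape(-1,3)).reshape(P.shape)
    L_r=np.hypot(L[...,0],L[...,1]); m=(L_r<.022)&(L[...,2]>-.03)&(L[...,2]<.13)&(s['z_map']>0)&(P[...,2]>.075)
    q=L[m]; g=s['pixels'].mean(2)[m]; W=P[m]; print(n,len(q),'pred label',(org+T.apply([.008,0,.06])).round(3),'tube z',T.apply([0,0,1]).round(2),'x',T.apply([1,0,0]).round(2))
    k=(q[:,2]<.075)
    if k.sum()>20:
        z=q[k,2]; print(' lower part: z range',z.min().round(3),z.max().round(3),'world mean',W[k].mean(0).round(3))
        dl=np.linalg.svd(W[k]-W[k].mean(0),full_matrices=False)[2][0]; print(' axis',dl.round(3),'end pts',W[k][np.argmin(z)].round(3),W[k][np.argmax(z)].round(3))
        a=np.degrees(np.arctan2(q[k,1],q[k,0]))
        for lo in range(-180,180,20):
            kk=(a>=lo)&(a<lo+20)&(z>.038)&(z<.075); ref=(a>=lo)&(a<lo+20)&(z>.003)&(z<.03)
            if kk.sum()>4: print(' ang',lo,kk.sum(),g[k][kk].mean().round(),g[k][kk].min().round(),'ref',g[k][ref].mean().round() if ref.any() else None)
E
python3 chk.py
```

```text
t 13.6167 q [ 0.31 -0.07  2.26 -1.14  0.43  0.34] toolaz -12.7 down 42.2 tcp [0.512 0.163 0.075] rad az 17.6
 shift [-0.033  0.005 -0.066] turn [-0.005  0.001  0.004] 0.01 cur d [ 0.723 -0.163 -0.672]
[0.546 0.158 0.141] [-0.2 -0.1 -0.1]
scene 603 pred label [0.54  0.147 0.171] tube z [-0.86  0.5   0.  ] x [ 0.    0.01 -1.  ]
 lower part: z range -0.0 0.075 world mean [0.566 0.141 0.18 ]
 axis [ 0.862 -0.507 -0.005] end pts [0.593 0.117 0.176] [0.528 0.156 0.184]
 ang -180 8 209.0 203.0 ref 205.0
 ang -160 16 220.0 207.0 ref 219.0
 ang -140 19 222.0 217.0 ref 221.0
 ang -120 25 206.0 176.0 ref 200.0
 ang -100 31 158.0 108.0 ref 146.0
 ang -80 19 126.0 105.0 ref 110.0
 ang -60 7 134.0 105.0 ref 120.0
top 647 pred label [0.54  0.147 0.171] tube z [-0.86  0.5   0.  ] x [ 0.    0.01 -1.  ]
 lower part: z range 0.006 0.075 world mean [0.554 0.134 0.176]
 axis [-0.87   0.493  0.01 ] end pts [0.584 0.117 0.175] [0.524 0.148 0.178]
 ang -60 12 153.0 122.0 ref 158.0
 ang -40 13 160.0 136.0 ref 161.0
 ang -20 5 179.0 176.0 ref 176.0
 ang 20 7 154.0 68.0 ref 187.0
 ang 40 34 135.0 74.0 ref 142.0
 ang 60 59 145.0 87.0 ref 154.0
 ang 80 20 170.0 129.0 ref 178.0
```

The tube is level with the label down, but joint 4 is at its -1.14 limit. I'll use some of the level tolerance: 10° of extra tool pitch, and a higher hold with the label 65 mm above the window.

```bash
python3 - <<'E'
s=open('fin.py').read()
s=s.replace("def final(eta,h=.045):","def final(eta,h=.065,tilt=10):").replace("def go(eta,h=.045):","def go(eta,h=.065):")
s=s.replace("lab=np","Rf=Ro.from_rotvec(np.radians(tilt)*np.cross([0,0,1],-z))*Rf; lab=np")
open('fin.py','w').write(s)
E
python3 -c "
from fin import *
for e in (150,157,165): go(e)"
```

```text
t 13.7167 q [ 0.31 -0.06  2.26 -1.13  0.43  0.34] toolaz -9.2 down 51.6 tcp [0.508 0.165 0.096] rad az 18.0
 shift [-0.033  0.008 -0.04 ] turn [0.083 0.141 0.006] 0.16 cur d [ 0.715 -0.164 -0.679]
t 13.7167 q [ 0.31 -0.06  2.26 -1.13  0.43  0.34] toolaz -2.2 down 51.6 tcp [0.506 0.165 0.096] rad az 18.1
 shift [-0.035  0.008 -0.04 ] turn [0.074 0.146 0.128] 0.21 cur d [ 0.715 -0.164 -0.679]
t 13.7167 q [ 0.31 -0.06  2.26 -1.13  0.43  0.34] toolaz 5.8 down 51.6 tcp [0.504 0.165 0.096] rad az 18.1
 shift [-0.037  0.008 -0.04 ] turn [0.064 0.152 0.267] 0.31 cur d [ 0.715 -0.164 -0.679]
```

Taking the 157° option: turn first, then shift.

Emit:
{"method": "carry_out", "body": {"plan": [[[0,0,0,0.04,0.075,0.06,0],[0,0,0,0.074,0.146,0.128,0],[-0.01,0.002,-0.01,0.074,0.146,0.128,0],[-0.022,0.005,-0.025,0.074,0.146,0.128,0],[-0.035,0.008,-0.04,0.074,0.146,0.128,0]]]}}

```text
time_s: 14.13
eef_pos: [0.5176, 0.1667, 0.109]
eef_rot: [0.329, 0.254, 0.906, 0.081]
wrist_force: [0.5, 0.3, -0.3]
opening: 0.201
grasp_force: 58.8
```

Emit:
{"method": "carry_out", "body": {"plan": [[[0,0,0,0,0,0,0],[0,0,0,0,0,0,0],[0,0,0,0,0,0,0],[0,0,0,0,0,0,0],[0,0,0,0,0,0,0]]]}}

```text
time_s: 14.55
eef_pos: [0.5125, 0.1673, 0.1038]
eef_rot: [0.325, 0.255, 0.907, 0.08]
wrist_force: [-0.0, -0.2, -0.1]
opening: 0.197
grasp_force: 58.9
```

```bash
sed -i 's/^go(150)/go(157)/' chk.py; python3 chk.py
```

```text
t 14.55 q [ 0.19 -0.13  2.31 -0.46  0.32 -0.44] toolaz -2.2 down 51.6 tcp [0.506 0.165 0.096] rad az 18.1
 shift [-0.006 -0.002 -0.008] turn [-0.001  0.013 -0.003] 0.01 cur d [ 0.63  -0.021 -0.776]
[0.513 0.167 0.104] [-0.  -0.2 -0.1]
scene 585 pred label [0.513 0.154 0.133] tube z [-0.91  0.38  0.16] x [-0.15  0.07 -0.99]
 lower part: z range -0.001 0.074 world mean [0.541 0.149 0.139]
 axis [ 0.908 -0.384 -0.17 ] end pts [0.572 0.136 0.132] [0.504 0.166 0.144]
 ang -180 9 210.0 177.0 ref 210.0
 ang -160 14 223.0 218.0 ref 221.0
 ang -140 23 224.0 219.0 ref 221.0
 ang -120 25 205.0 171.0 ref 197.0
 ang -100 21 161.0 109.0 ref 147.0
 ang -80 14 121.0 72.0 ref 90.0
 ang 160 6 192.0 181.0 ref 201.0
top 579 pred label [0.513 0.154 0.133] tube z [-0.91  0.38  0.16] x [-0.15  0.07 -0.99]
 lower part: z range 0.001 0.075 world mean [0.533 0.145 0.143]
 axis [-0.92   0.362  0.15 ] end pts [0.568 0.13  0.135] [0.499 0.153 0.147]
 ang -180 24 187.0 182.0 ref 182.0
 ang -160 18 177.0 159.0 ref 177.0
 ang -140 16 153.0 127.0 ref 155.0
 ang -120 6 128.0 117.0 ref 143.0
 ang 60 8 94.0 74.0 ref 94.0
 ang 100 13 105.0 87.0 ref 101.0
 ang 120 17 119.0 97.0 ref 122.0
 ang 140 18 146.0 124.0 ref 145.0
 ang 160 25 175.0 162.0 ref 170.0
```

Emit:
{"method": "carry_out", "body": {"plan": [[[-0.003,-0.001,-0.008,0,0,0,0],[-0.006,-0.002,-0.018,0,0,0,0],[-0.006,-0.002,-0.018,0,0,0,0],[-0.006,-0.002,-0.018,0,0,0,0],[-0.006,-0.002,-0.018,0,0,0,0]]]}}

```text
time_s: 15.07
eef_pos: [0.5056, 0.1653, 0.0849]
eef_rot: [0.324, 0.255, 0.907, 0.079]
wrist_force: [0.3, -0.9, -0.8]
opening: 0.198
grasp_force: 58.8
```

Emit:
{"method": "carry_out", "body": {"plan": [[[0,0,0,0,0,0,0],[0,0,0,0,0,0,0],[0,0,0,0,0,0,0],[0,0,0,0,0,0,0],[0,0,0,0,0,0,0]]]}}

```text
time_s: 15.48
eef_pos: [0.5053, 0.1651, 0.0846]
eef_rot: [0.324, 0.255, 0.907, 0.079]
wrist_force: [-0.6, -0.1, 0.0]
opening: 0.201
grasp_force: 58.8
```

```bash
python3 chk.py | grep -v ang; python3 -c "
from h import *
o=get_obs(); print(o['dq'].round(3),o['grasp_force'])"
```

```text
t 15.4833 q [ 0.19 -0.1   2.34 -0.55  0.27 -0.35] toolaz -2.2 down 51.6 tcp [0.506 0.165 0.096] rad az 18.1
 shift [0.001 0.    0.011] turn [-0.001  0.011 -0.002] 0.01 cur d [ 0.629 -0.021 -0.777]
[0.505 0.165 0.085] [-0.6 -0.1  0. ]
scene 572 pred label [0.506 0.152 0.114] tube z [-0.91  0.38  0.16] x [-0.15  0.07 -0.99]
 axis [ 0.905 -0.387 -0.176] end pts [0.564 0.132 0.112] [0.497 0.162 0.129]
top 549 pred label [0.506 0.152 0.114] tube z [-0.91  0.38  0.16] x [-0.15  0.07 -0.99]
 axis [-0.918  0.363  0.162] end pts [0.561 0.127 0.114] [0.492 0.152 0.127]
[-0.001  0.     0.001 -0.001 -0.    -0.   ] 58.84180426597595
```

The label is centred 54 mm above the window, about 9° off level, steady and clear of the reader. Handing in.

```bash
python3 -c "
from h import *
print(hand_in())"
```

```text
the job is handed in; nothing more can be done
None
```

The job is handed in at 15.5 s: the gripper holds the tall tube steady, about 9° off level with the label facing down and, by my measurements, centred about 54 mm above the reader window; the hand-in call gave no verdict.

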